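# Start the top tier of the cupcake stand on its thread

## Task

The top tier of the wooden cupcake stand is resting loose on its threaded post: by its upright pegs, changing grip as you need, turn it backward (anticlockwise seen from above), letting it ride down on its own weight, until you feel it drop into the start of the thread, and stop there; then turn it forward (clockwise) one full turn so that the thread has caught. Finish while still gripping a peg, holding the tier still there, started but not tightened, and leave the other things on the table where they are.

Things in the scene. Friction and masses are not known exactly. Their poses are not given: they have to be found in the camera images.
- stand: wooden cupcake stand, fixed to the table; origin under its centre on the table, z up. Foot tier 240 mm across, top at 22 mm; middle tier 190 mm across, 92 to 104 mm above the table. Its round post has a coarse right-hand wooden thread (55 mm across) at the top, mostly hidden in the top tier's collar. The stand's yaw is arbitrary
- post_top (a point): centre of the post's top, 168 mm above the table, on the axis about which the top tier turns. The thread tightens against a stop one and a half turns forward of its beginning
- top_tier: loose top tier, about 0.36 kg: wooden disc 160 mm across, 12 mm thick, collar below (68 mm across, 26 mm high), three upright pegs on top. Origin on the axis at the disc's underside, 181 to 185 mm above the table at the start; x towards peg a. It only turns and rides up and down on the post. Turning friction about 0.05 N m; it stays where it is left
- peg_a (a point): centre of the top of peg a. All three pegs are alike, 14 mm in diameter, 56 mm tall above the disc, 58 mm from the axis, 120 degrees apart; a small button 8 mm high sits at the disc's centre
- peg_b (a point): centre of the top of peg b, 120 degrees anticlockwise of peg a seen from above. The tier sinks by its own weight, but a tight grip on a peg holds it up: the drop comes only while the peg is pushed round loosely (say, fingers a few mm wider than the peg) or let sink
- peg_c (a point): centre of the top of peg c, 240 degrees anticlockwise from peg a seen from above
- tier_turn (a joint): angle of the top tier about the post (rad), growing forward (clockwise seen from above, tightening), counted through full turns; it starts between 0 and 1.2, and the thread begins 0.6 to 1.8 rad backward of where the tier starts
- tier_height (a joint): height of the top tier (m), 0 to -0.004 at the start, negative is down. Turned backward it climbs slowly on top of the thread (10 mm a turn) to about -0.0005, then at the thread's beginning falls 10 mm at once; turned forward from there it sinks 10 mm a turn with 2 mm of vertical play. Lifted more than that at the beginning, it does not catch
- cake_plate: bystander: white porcelain cake plate, 200 mm across, 18 mm high, origin under its centre
- glass_mug: bystander: clear glass mug, 80 mm across, 95 mm high, origin under its centre
- sugar_bowl: bystander: closed white ceramic sugar bowl, 94 mm across, 97 mm high, origin under its centre
- pie_server: bystander: steel pie server lying flat, 230 mm long, up to 45 mm wide, 12 mm high, origin under its middle, blade to its +x

How it is judged (in metres and radians):
On the way, in this order (a step that is already met when the one before it is completed fails the run):
1. the tier is turned backward past the beginning of the thread and has dropped into it (value of joint tier_turn below 0 rad and value of joint tier_height below -0.008 m), for 0.2 s.
2. the tier is turned forward about one full turn in the thread (value of joint tier_turn between 4.68 and 6.28 rad and value of joint tier_height between -0.0235 and -0.0145 m), for 0.1 s.
At the end, for the whole second after the job is handed in: the tier stands one turn forward of the beginning of its thread (no more than 1.0 rad short and 0.6 rad over), sunk in the thread (tier_height between -14.5 and -23.5 mm), still (under 0.1 rad/s), with the fingers still gripping it (more than 5 N) (all of step 2 and velocity of joint tier_turn between -0.1 and 0.1 rad/s and contact force between the fingers and top_tier above 5 N); the arm keeps its last pose, push and grip.
It fails at once if the tier is turned backward well beyond the drop (more than 0.9 rad past it) (value of joint tier_turn below -1.5 rad).
It fails at once if the tier is screwed down against its stop (value of joint tier_turn above 8.5 rad).
It fails at once if another thing on the table is shifted by more than 25 mm (distance of any of cake_plate, glass_mug, sugar_bowl, pie_server from where it was at the start of the episode above 0.025 m).
It also fails if it takes over 72 s, if anything falls off the work surface, if the arm or the gripper's body presses on something with over 40 N, if the wrist force passes 120 N, or if a joint passes its speed limit or range.

## Robot

A 6-joint arm with a two-finger parallel gripper is mounted at the origin on the work surface. World frame = base frame: x ahead of the robot, y to its left, z up, the work surface at z = 0. Lengths are in mm, angles in rad, forces in N, time in s.
With the tool pointing down it reaches from about 400 to 925 mm from the base axis. Payload 12.5 kg.
Tool frame: the origin (TCP) lies midway between the tips of the shut fingers; the grasp point (between the pads) lies 19 mm behind it; z points along the fingers, y is the direction in which the jaws open and shut (so a half turn about z gives the same grasp; the last joint's range is limited). The gripper opens to 95 mm and grips with 3 to 60 N. Pads are 20 mm wide; open, the fingers measure 119 mm over their backs; the gripper's body (75 mm by 180 mm) begins 59 mm behind the grasp point.
Start: joints at [1.07, 0.491, 1.559, -0, 1.092, -0.106], TCP at [240.377, 576.949, 174.761] pointing down, gripper open.
Joint ranges: [-3.1, 3.1], [-0.84, 2.19], [0.05, 2.79], [-1.13, 4.28], [0.06, 2.93], [-2.69, 2.69]. Speed limits (rad/s): [2.22, 2.22, 2.79, 3.14, 3.14, 3.14].

## Interface

Orientations are given as [roll, pitch, yaw] about the fixed x, y, z axes, in that order (R = Rz(yaw) Ry(pitch) Rx(roll)).
In Python, from cell import * gives the robot as it stands. The module is installed in compiled form; this text tells all that it offers.
- The arm moves only by the tool carry_out, never from a script. Its argument "moves" is a list of rows, each an object of numbers: "dx", "dy", "dz": the shift along the tool's x, y, z in m; "twist": the turn about the tool's z in degrees. A call has 1 to 5 rows; each row is the pose to reach, as a shift and turn from the pose commanded when the call began, along the tool's axes at that moment; what a row does not reach only later rows make up. A row lasts 1/10 s, in which the tool goes at most 50 mm and 8.59 degrees, less where a joint would pass 70% of its speed; a pose out of reach is approached as far as the arm can. A call with a gripper value outside its range is refused whole. "grip" is the finger opening in m, from 0 to 0.0951, set as the call begins (left out, the last holds). The fingers move at their own pace and stop on an object; the grip force is fixed at half the most. Time passes only in rows, so rows that repeat a pose let the fingers close. It gives the time, the measured TCP pose, the force and the opening at its end, in the units of the state.
- state(): the state, without advancing time (a new reading comes with each control period).
- read_camera(name): name is "side" or "top" or "wrist"; returns (picture, depth): 420x560x3 uint8, red, green, blue; 420x560 float32, mm along the optical axis (not along the pixel's ray), 0 where there is no reading.
- camera_info(name): a dict with "mtx" (3x3 intrinsics, pixels), "R" (3x3) and "t" (3): a world point X has camera coordinates R X + t. Camera axes: x right, y down, z forward; pixel columns grow to the right and rows downward; lengths in mm; the calibration is good to about 2 mm. A picture is of the moment at which its call begins: read the wrist's pose just before it. camera_info takes no time and is no camera call; for the wrist camera it gives the pose at the moment of the call.
- job_done(): hands the job in, once; it reports no verdict.
The state is a dict: "t": time; "joints": joint angles; "qvel": joint speeds; "tau": joint torques, N m; "eef_pos": TCP position; "tcp_rot": TCP orientation; "ft_force": force on the tool from outside, world axes, zero at the start; "moment": the same for the moment, N m; "opening": opening from 0.0 (shut) to 1.0 (fully open).
Only numpy, scipy, OpenCV 4.12 (cv2) and the standard library are available. Lean on these libraries where they do the work, as an engineer would, in place of code of your own. Each camera call takes 0.05 s, during which the arm holds its last target. There are 200 camera calls.

## Working session

There is one attempt and no reset: what is moved stays moved. The work goes in short steps, Python scripts to look and compute and a tool call to move; the robot and the scene stay as the last step left them, time stands still between calls to the robot, and variables do not carry over. Pictures are saved under pics/ and viewed, about 8 in all and at most 12, crops included, and the job is handed in when it is done.

Besides the shell and the picture viewer there is one more tool, called after "Emit:" in YAML: its name, and indented under it one key for each argument. carry_out: Moves the arm, as the interface text tells. Its arguments: {"type":"object","properties":{"moves":{"type":"array","items":{"type":"object","properties":{"dx":{"type":"number"},"dy":{"type":"number"},"dz":{"type":"number"},"twist":{"type":"number"}}}},"grip":{"type":"number"}},"required":["moves"]}

```bash
mkdir -p pics; python3 - <<'E'
from cell import *
import cv2,numpy as np
print(state())
for n in("side","top"):
    p,d=read_camera(n); cv2.imwrite(f"pics/{n}0.png",p[:,:,::-1]); np.savez(f"{n}0.npz",p=p,d=d)
    i=camera_info(n); print(n,i)
E
python3 -c "
import cv2,numpy as np
a=cv2.imread('pics/side0.png');b=cv2.imread('pics/top0.png')
"
```

```text
{'t': 0.0, 'joints': array([ 1.07040450e+00,  4.91580737e-01,  1.55947380e+00, -1.60081315e-06,
        1.09171032e+00, -1.05583717e-01]), 'qvel': array([ 6.25052427e-05, -8.25628230e-04,  5.18794339e-05, -3.88085544e-04,
        8.70099816e-05, -1.15917363e-04]), 'tau': array([ 2.86881921e-03, -6.12672687e+01, -2.58178926e+01,  6.93400763e-02,
        4.81777894e-02, -1.62498009e-04]), 'eef_pos': array([240.21724704, 576.66225169, 174.14024056]), 'tcp_rot': array([-3.14042683e+00, -1.22124207e-04,  2.74678521e+00]), 'ft_force': array([0.37191865, 0.02230403, 0.47333008]), 'moment': array([-0.02586659, -0.03092473, -0.00754312]), 'opening': 0.9983795580070308}
side {'mtx': array([[543.62381342,   0.        , 270.44073917],
       [  0.        , 543.62381342, 203.6262658 ],
       [  0.        ,   0.        ,   1.        ]]), 'R': array([[ 0.92239803, -0.38607489, -0.01131582],
       [-0.21483598, -0.48849177, -0.84570757],
       [ 0.32097877,  0.78251004, -0.53352662]]), 't': array([-474.65103682,  281.27778577, 1479.28564064])}
top {'mtx': array([[432.14100722,   0.        , 277.35710902],
       [  0.        , 432.14100722, 213.25695698],
       [  0.        ,   0.        ,   1.        ]]), 'R': array([[-6.43609001e-04, -9.99998519e-01, -1.59603862e-03],
       [-9.82219720e-01,  9.31795414e-04, -1.87732664e-01],
       [ 1.87733873e-01,  1.44683417e-03, -9.82218865e-01]]), 't': array([  80.51761767,  567.554828  , 1314.22737557])}
```

View pics/top0.png

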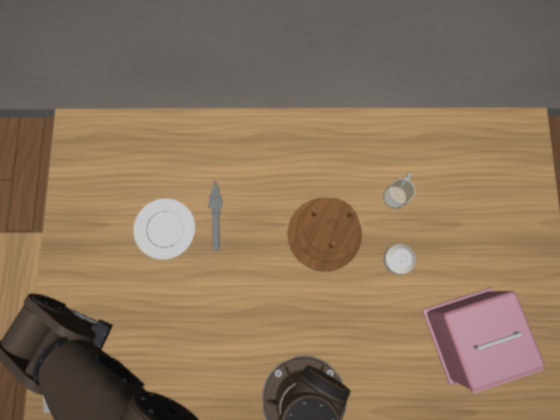

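View pics/side0.png

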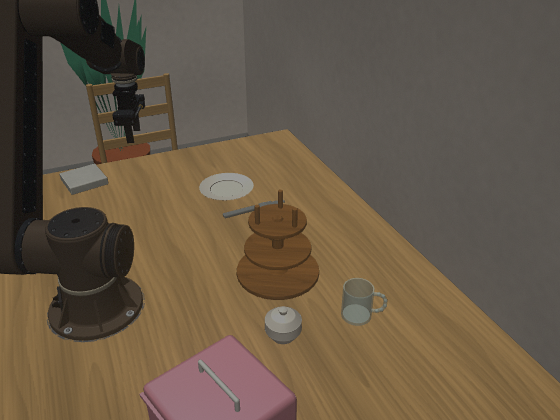

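The top view shows the stand's upper disc centred near (325,233), with pegs at about (314,214), (349,214) and (332,245). In the side view the pegs are at (257,206), (280,191) and (295,210). The bystanders are well clear of the stand.

```bash
cat > h.py <<'E'
from cell import *
import cv2,numpy as np
def cloud(n,p=None,d=None):
    if d is None: p,d=read_camera(n)
    i=camera_info(n); K=i['mtx']; v,u=np.indices(d.shape)
    c=np.stack([(u-K[0,2])/K[0,0]*d,(v-K[1,2])/K[1,1]*d,d],-1)
    w=(c-i['t'])@i['R']; w[d==0]=np.nan
    return p,w
def pegs(w,zlo,zhi,lim):
    m=((w[...,2]>zlo)&(w[...,2]<zhi)&(np.hypot(w[...,0]-lim[0],w[...,1]-lim[1])<95)).astype(np.uint8)
    n,l,s,c=cv2.connectedComponentsWithStats(m)
    return [(s[k,4],c[k].round(1),np.nanmedian(w[l==k],0).round(1)) for k in range(1,n) if s[k,4]>3]
E
python3 - <<'E'
from h import *
i=camera_info('top')
# rays onto plane z=250 and z=195
def ray(n,u,v,z):
    i=camera_info(n);C=-i['R'].T@i['t'];d=i['R'].T@np.linalg.inv(i['mtx'])@[u,v,1]
    return (C+d*(z-C[2])/d[2]).round(1)
for n in('top','side'):
    f=np.load(n+'0.npz');p,w=cloud(n,f['p'],f['d'])
    c=ray('top',325,232,195); print(c)
    for z in((225,262),(240,262)): print(n,*pegs(w,*z,c),sep='\n')
    m=(w[...,2]>188)&(w[...,2]<202)&(np.hypot(w[...,0]-c[0],w[...,1]-c[1])<95)
    q=w[m]; print('disc z',np.median(q[:,2]),(q.min(0)+q.max(0))/2,q.max(0)-q.min(0),len(q))
    (cx,cy),r=cv2.minEnclosingCircle(q[:,:2].astype(np.float32)); print(cx,cy,r)
for u,v in((314,214),(349,214),(332,245)): print(ray('top',u,v,251))
E
```

```text
[486.9 -54.  195. ]
top
(np.int32(27), array([314.4, 211.5]), array([535.5, -20.5, 250.7]))
(np.int32(32), array([351.2, 212.3]), array([ 533.1, -120.8,  248.1]))
(np.int32(28), array([332.5, 243.5]), array([449. , -67.7, 250.9]))
top
(np.int32(22), array([314.6, 211. ]), array([535.7, -21.8, 251.4]))
(np.int32(24), array([351.8, 211.8]), array([ 533.8, -121.8,  250.4]))
(np.int32(22), array([333. , 243.1]), array([449.1, -68.5, 251.3]))
disc z 195.47171953870767 [504.39541988 -69.82956466 195.22254516] [153.76312814 155.40824249  13.51195431] 2201
506.4795837402344 -70.33133697509766 79.56049346923828
[486.9 -54.  195. ]
side
(np.int32(52), array([280. , 194.5]), array([534.9, -26.4, 241.4]))
(np.int32(49), array([257. , 209.7]), array([447.8, -73.5, 242.1]))
(np.int32(55), array([294.3, 212.6]), array([ 532.6, -125.8,  241.4]))
side
(np.int32(27), array([280., 192.]), array([536. , -25.5, 249.2]))
(np.int32(27), array([257. , 207.5]), array([448.6, -73.7, 250.2]))
(np.int32(32), array([294.5, 210.5]), array([ 532.9, -125. ,  249.3]))
disc z 196.34684046385908 [503.46627011 -67.56636965 195.02014253] [155.66639578 161.94157272  13.94241807] 1261
501.7871398925781 -69.53688049316406 83.03507995605469
[527.8 -19.2 251. ]
[ 527.7 -113.6  251. ]
[443.7 -65.7 251. ]
```

Both views put the axis at about (506,-72). The disc top is at about 195 and the peg tops at about 251, which matches the given sizes. The pegs are at 59, -61 and 179 degrees. I'll use the one at -61 degrees, near (534,-123). With tool yaw 119 degrees, joint 6 has room to turn both ways.

```bash
cat > plan.py <<'E'
import numpy as np, json, os
# commanded pose x,y,z,yaw(deg) kept in cmd.json; targets given in world
def load(): return json.load(open('cmd.json')) if os.path.exists('cmd.json') else [240.4,576.9,174.8,157.4]
def plan(T,q=0.5):
    """print calls of <=5 rows reaching world targets T=[(x,y,z,yawdeg)..]"""
    c=load()
    for k in range(0,len(T),5):
        a=np.radians(c[3]); X=np.array([np.cos(a),np.sin(a)]); Y=np.array([np.sin(a),-np.cos(a)])
        rows=[]
        for t in T[k:k+5]:
            d=np.array(t[:2])-c[:2]
            r=[round(v/q)*q for v in (d@X,d@Y,c[2]-t[2])]+[round(2*(c[3]-t[3]))/2]
            rows.append(r)
        print(json.dumps([dict(dx=round(r[0]/1e3,5),dy=round(r[1]/1e3,5),dz=round(r[2]/1e3,5),twist=r[3]) for r in rows]))
        p=np.array(c[:2])+r[0]*X+r[1]*Y; c=[p[0],p[1],c[2]-r[2],c[3]-r[3]]
    json.dump([float(v) for v in c],open('cmd.json','w')); print('end',np.round(c,2))
def lin(a,b,n): return [tuple(np.array(a)+(np.array(b)-a)*k/n) for k in range(1,n+1)]
def arc(cx,cy,r,t0,t1,n,z0,z1,y0,y1):
    return [(cx+r*np.cos(np.radians(t)),cy+r*np.sin(np.radians(t)),z,y) for t,z,y in zip(np.linspace(t0,t1,n+1)[1:],np.linspace(z0,z1,n+1)[1:],np.linspace(y0,y1,n+1)[1:])]
E
python3 -c "
from plan import *
c=load();u=[*c[:2],320,c[3]]
plan(lin(c,u,4)+lin(u,[534.5,-122.5,320,119],21),1)"
```

```text
[{"dx": 0.0, "dy": 0.0, "dz": -0.036, "twist": 0.0}, {"dx": 0.0, "dy": 0.0, "dz": -0.073, "twist": 0.0}, {"dx": 0.0, "dy": 0.0, "dz": -0.109, "twist": 0.0}, {"dx": 0.0, "dy": 0.0, "dz": -0.145, "twist": 0.0}, {"dx": -0.026, "dy": -0.025, "dz": -0.145, "twist": 2.0}]
[{"dx": -0.026, "dy": -0.025, "dz": 0.0, "twist": 1.5}, {"dx": -0.053, "dy": -0.049, "dz": 0.0, "twist": 3.5}, {"dx": -0.08, "dy": -0.074, "dz": 0.0, "twist": 5.5}, {"dx": -0.106, "dy": -0.098, "dz": 0.0, "twist": 7.0}, {"dx": -0.133, "dy": -0.123, "dz": 0.0, "twist": 9.0}]
[{"dx": -0.03, "dy": -0.02, "dz": 0.0, "twist": 2.0}, {"dx": -0.06, "dy": -0.04, "dz": 0.0, "twist": 3.5}, {"dx": -0.09, "dy": -0.06, "dz": 0.0, "twist": 5.5}, {"dx": -0.12, "dy": -0.08, "dz": 0.0, "twist": 7.5}, {"dx": -0.15, "dy": -0.1, "dz": 0.0, "twist": 9.0}]
[{"dx": -0.033, "dy": -0.015, "dz": 0.0, "twist": 2.0}, {"dx": -0.066, "dy": -0.03, "dz": 0.0, "twist": 4.0}, {"dx": -0.099, "dy": -0.045, "dz": 0.0, "twist": 5.5}, {"dx": -0.132, "dy": -0.06, "dz": 0.0, "twist": 7.5}, {"dx": -0.164, "dy": -0.075, "dz": 0.0, "twist": 9.5}]
[{"dx": -0.035, "dy": -0.009, "dz": 0.0, "twist": 1.5}, {"dx": -0.07, "dy": -0.019, "dz": 0.0, "twist": 3.5}, {"dx": -0.105, "dy": -0.028, "dz": 0.0, "twist": 5.0}, {"dx": -0.14, "dy": -0.037, "dz": 0.0, "twist": 7.0}, {"dx": -0.175, "dy": -0.047, "dz": 0.0, "twist": 9.0}]
end [ 534.49 -122.85  319.8   118.9 ]
```

Emit:
carry_out:
  moves:
    - {"dx": 0.0, "dy": 0.0, "dz": -0.036, "twist": 0.0}
    - {"dx": 0.0, "dy": 0.0, "dz": -0.073, "twist": 0.0}
    - {"dx": 0.0, "dy": 0.0, "dz": -0.109, "twist": 0.0}
    - {"dx": 0.0, "dy": 0.0, "dz": -0.145, "twist": 0.0}
    - {"dx": -0.026, "dy": -0.025, "dz": -0.145, "twist": 2.0}
  grip: 0.03

```text
t: 0.6
eef_pos: [254.6, 546.6, 323.7]
tcp_rot: [3.134, 0.0, 2.714]
ft_force: [0.4, -0.6, -0.5]
opening: 0.637
```

Emit:
carry_out:
  moves:
    - {"dx": -0.026, "dy": -0.025, "dz": 0.0, "twist": 1.5}
    - {"dx": -0.053, "dy": -0.049, "dz": 0.0, "twist": 3.5}
    - {"dx": -0.08, "dy": -0.074, "dz": 0.0, "twist": 5.5}
    - {"dx": -0.106, "dy": -0.098, "dz": 0.0, "twist": 7.0}
    - {"dx": -0.133, "dy": -0.123, "dz": 0.0, "twist": 9.0}

```text
t: 1.1
eef_pos: [324.6, 375.2, 319.6]
tcp_rot: [-3.141, -0.0, 2.554]
ft_force: [0.0, 0.4, -0.3]
opening: 0.319
```

Emit:
carry_out:
  moves:
    - {"dx": -0.03, "dy": -0.02, "dz": 0.0, "twist": 2.0}
    - {"dx": -0.06, "dy": -0.04, "dz": 0.0, "twist": 3.5}
    - {"dx": -0.09, "dy": -0.06, "dz": 0.0, "twist": 5.5}
    - {"dx": -0.12, "dy": -0.08, "dz": 0.0, "twist": 7.5}
    - {"dx": -0.15, "dy": -0.1, "dz": 0.0, "twist": 9.0}

```text
t: 1.6
eef_pos: [394.1, 208.9, 319.6]
tcp_rot: [-3.142, -0.0, 2.396]
ft_force: [0.4, -0.2, -0.1]
opening: 0.318
```

Emit:
carry_out:
  moves:
    - {"dx": -0.033, "dy": -0.015, "dz": 0.0, "twist": 2.0}
    - {"dx": -0.066, "dy": -0.03, "dz": 0.0, "twist": 4.0}
    - {"dx": -0.099, "dy": -0.045, "dz": 0.0, "twist": 5.5}
    - {"dx": -0.132, "dy": -0.06, "dz": 0.0, "twist": 7.5}
    - {"dx": -0.164, "dy": -0.075, "dz": 0.0, "twist": 9.5}

```text
t: 2.1
eef_pos: [464.1, 42.5, 319.6]
tcp_rot: [-3.141, -0.0, 2.23]
ft_force: [-0.0, 0.6, -0.4]
opening: 0.317
```

Emit:
carry_out:
  moves:
    - {"dx": -0.035, "dy": -0.009, "dz": 0.0, "twist": 1.5}
    - {"dx": -0.07, "dy": -0.019, "dz": 0.0, "twist": 3.5}
    - {"dx": -0.105, "dy": -0.028, "dz": 0.0, "twist": 5.0}
    - {"dx": -0.14, "dy": -0.037, "dz": 0.0, "twist": 7.0}
    - {"dx": -0.175, "dy": -0.047, "dz": 0.0, "twist": 9.0}

```text
t: 2.6
eef_pos: [534.5, -124.4, 319.4]
tcp_rot: [-3.141, -0.0, 2.073]
ft_force: [0.2, 1.0, 0.5]
opening: 0.315
```

```bash
python3 - <<'E'
from h import *
print(state()['eef_pos'],state()['tcp_rot'])
p,w=cloud('wrist'); cv2.imwrite('pics/wr1.png',p[:,:,::-1])
print(*pegs(w,240,262,(506,-72)),sep='\n')
q=w[(w[...,2]>188)&(w[...,2]<202)&(np.hypot(w[...,0]-506,w[...,1]+72)<95)]; print(len(q),np.median(q[:,2]) if len(q) else 0)
E
```

```text
[ 534.50024113 -124.37888069  319.43892875] [-3.14138697e+00 -4.68188681e-04  2.07326575e+00]
(np.int32(258), array([224.4,  93.7]), array([450.4, -72.8, 248.9]))
(np.int32(263), array([347.5,  94.6]), array([537.6, -26.1, 248.7]))
(np.int32(214), array([285.3, 197.2]), array([ 534.6, -124.9,  248.7]))
19524 193.18295909922244
```

View pics/wr1.png

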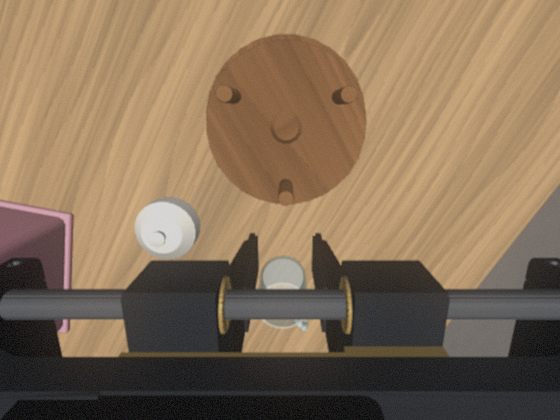

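The wrist view shows the pegs at (227,94), (347,94) and (286,190), with the target peg centred between the open fingers. The three views agree to about 2 mm: axis near (507,-73), peg near (534.6,-124). I'll descend over the peg.

Emit:
carry_out:
  moves:
    - {"dx": 0.0, "dy": 0.0, "dz": 0.03}
    - {"dx": 0.0, "dy": 0.0, "dz": 0.055}
    - {"dx": 0.0, "dy": 0.0, "dz": 0.08}
    - {"dx": 0, "dy": 0, "dz": 0.095}
    - {"dx": 0, "dy": 0, "dz": 0.105}

```text
schema error: expected keys dx, dy, dz, twist
```

Emit:
carry_out:
  moves:
    - {"dz": 0}
    - {"dz": 0}
    - {"dz": 0}
    - {"dz": 0}
  grip: 0.018

```text
schema error: expected keys dx, dy, dz, twist
```

```bash
python3 - <<'E'
from h import *
import json
json.dump([534.5,-122.85,214.8,118.9],open('cmd.json','w'))
s=state();print(s['eef_pos'],s['tcp_rot'],s['ft_force'],s['moment'],s['opening']*95.1,s['joints'])
p,w=cloud('wrist'); cv2.imwrite('pics/wr2.png',p[:,:,::-1])
print(*pegs(w,235,262,(507,-73)),sep='\n')
p,w=cloud('side'); print(*pegs(w,235,262,(507,-73)),sep='\n'); cv2.imwrite('pics/s2.png',cv2.resize(p[160:320,180:380,::-1],None,fx=3,fy=3))
E
```

```text
[ 536.01246479 -128.42888437  318.72149015] [-3.14049144e+00  5.75252030e-04  2.06934814e+00] [-1.08389339 -2.32970775 -1.38619795] [-0.17708942  0.05353495  0.05624906] 29.87759612370599 [-3.54326759e-01  2.68640718e-01  1.52269738e+00 -1.23771963e-03
  1.35054585e+00 -8.52607667e-01]
(np.int32(281), array([224.8,  88.6]), array([448. , -66.9, 249.5]))
(np.int32(285), array([347.8,  88.7]), array([534.3, -19.8, 249.5]))
(np.int32(235), array([285.9, 192.1]), array([ 531.9, -118. ,  249.3]))
(np.int32(35), array([279.9, 192.8]), array([534. , -26.7, 247.1]))
(np.int32(39), array([256.9, 208.6]), array([448.1, -74.1, 246. ]))
(np.int32(40), array([294.4, 211.2]), array([ 533.1, -124.9,  246.3]))
```

View pics/wr2.png

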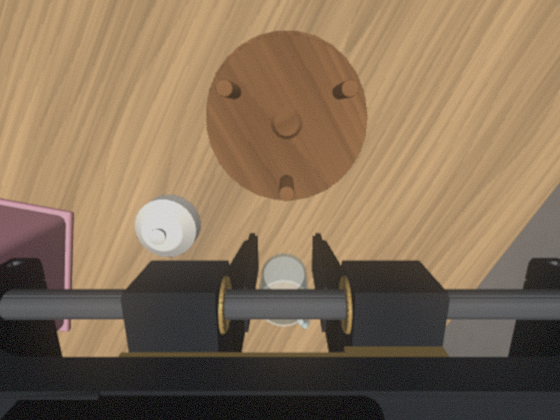

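The move rows needed all four keys, so nothing moved. The arm was also still swinging past its target. I'll hold it still and measure again.

Emit:
carry_out:
  moves:
    - {"dx": 0, "dy": 0, "dz": 0, "twist": 0}
    - {"dx": 0, "dy": 0, "dz": 0, "twist": 0}
    - {"dx": 0, "dy": 0, "dz": 0, "twist": 0}
    - {"dx": 0, "dy": 0, "dz": 0, "twist": 0}
    - {"dx": 0, "dy": 0, "dz": 0, "twist": 0}

```text
t: 3.25
eef_pos: [534.2, -122.5, 319.9]
tcp_rot: [3.141, 0.0, 2.076]
ft_force: [-0.1, -0.7, -1.1]
opening: 0.315
```

```bash
python3 - <<'E'
from h import *
import json
json.dump([534.5,-122.85,319.8,118.9],open('cmd.json','w'))
s=state();print(s['eef_pos'],s['tcp_rot'],s['qvel'].round(3))
p,w=cloud('wrist')
P=pegs(w,243,262,(507,-73))
print(*P,sep='\n'); print(np.mean([a[2] for a in P],0), state()['eef_pos'])
E
```

```text
[ 534.152403   -122.46852393  319.90363898] [3.14129527e+00 1.36312479e-04 2.07552758e+00] [-0.004  0.002  0.    -0.    -0.001  0.   ]
(np.int32(252), array([223.7,  95.9]), array([448.6, -69.1, 249.6]))
(np.int32(251), array([347.,  97.]), array([535.9, -21.9, 249.6]))
(np.int32(207), array([284.5, 199.4]), array([ 533.3, -121.2,  249.5]))
[505.93333333 -70.73333333 249.56666667] [ 534.1829934  -122.59635724  319.86922444]
```

Emit:
carry_out:
  moves:
    - {"dx": 0.0015, "dy": 0, "dz": 0.025, "twist": 0}
    - {"dx": 0.0015, "dy": 0, "dz": 0.05, "twist": 0}
    - {"dx": 0.0015, "dy": 0, "dz": 0.075, "twist": 0}
    - {"dx": 0.0015, "dy": 0, "dz": 0.095, "twist": 0}
    - {"dx": 0.0015, "dy": 0, "dz": 0.105, "twist": 0}

```text
t: 3.8
eef_pos: [533.0, -121.3, 213.2]
tcp_rot: [-3.14, -0.002, 2.075]
ft_force: [-0.3, 0.1, -0.1]
opening: 0.311
```

Emit:
carry_out:
  moves:
    - {"dx": 0, "dy": 0, "dz": 0, "twist": 0}
    - {"dx": 0, "dy": 0, "dz": 0, "twist": 0}
    - {"dx": 0, "dy": 0, "dz": 0, "twist": 0}
  grip: 0.018

```text
t: 4.1
eef_pos: [534.0, -121.7, 215.8]
tcp_rot: [3.14, 0.001, 2.075]
ft_force: [-0.1, -0.6, -0.0]
opening: 0.196
```

```bash
python3 - <<'E'
from h import *
import json
json.dump([533.8,-121.5,214.8,118.9],open('cmd.json','w'))
s=state();print(s['eef_pos'],s['tcp_rot'],s['ft_force'],s['moment'],s['opening']*95.1)
for n in('wrist','side','top'):
    p,w=cloud(n); print(n,*pegs(w,235,262,(506,-71)),sep='\n')
    cv2.imwrite(f'pics/{n}3.png',p[:,:,::-1])
from plan import *
plan(arc(506,-71,57.8,-61,-41,5,214.8,214.8,118.9,138.9))
E
```

```text
[ 533.98037835 -121.72425309  215.80300148] [3.14030370e+00 1.25265308e-03 2.07486298e+00] [-0.14015607 -0.58974449 -0.0426823 ] [-0.03029904  0.07216204  0.0153227 ] 18.650001558018197
wrist
(np.int32(762), array([189.1,  89.5]), array([449.5, -68.6, 249.4]))
(np.int32(759), array([381.7,  91.1]), array([534.9, -22.4, 249.5]))
(np.int32(587), array([284.3, 244.8]), array([ 532.3, -119.6,  249.1]))
(np.int32(48), array([263.4, 236.6]), array([ 517.8, -117.1,  258.1]))
(np.int32(52), array([305.5, 237. ]), array([ 537.9, -105.7,  258.4]))
(np.int32(10), array([268. , 265.5]), array([ 528.9, -132.3,  255.3]))
(np.int32(10), array([301. , 265.5]), array([ 545.5, -123.7,  255.3]))
side
(np.int32(37), array([256.9, 208.4]), array([447.8, -73.1, 246.1]))
(np.int32(11), array([298.8, 204.9]), array([ 547.5, -122.3,  259.9]))
(np.int32(47), array([293.6, 210.9]), array([ 529.9, -126.1,  246.6]))
top
(np.int32(22), array([314.6, 211. ]), array([536.1, -20.6, 250.9]))
[{"dx": 0.0, "dy": 0.004, "dz": 0.0, "twist": -4.0}, {"dx": 0.0005, "dy": 0.008, "dz": 0.0, "twist": -8.0}, {"dx": 0.001, "dy": 0.012, "dz": 0.0, "twist": -12.0}, {"dx": 0.002, "dy": 0.016, "dz": 0.0, "twist": -16.0}, {"dx": 0.0035, "dy": 0.02, "dz": 0.0, "twist": -20.0}]
end [ 549.62 -108.77  214.8   138.9 ]
```

View pics/wrist3.png

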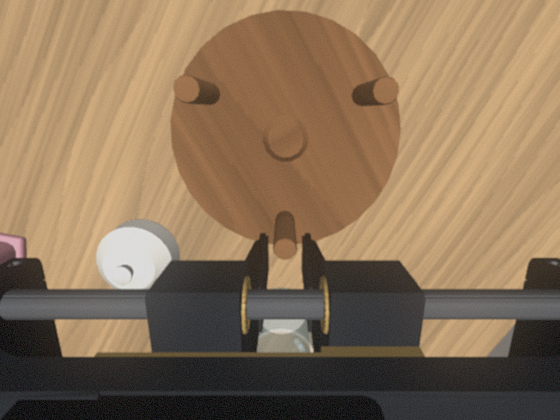

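The wrist view shows the peg at (285,245) between the loose fingers, which are 18.6 mm apart. The other pegs, at (188,90) and (381,90), are clear. Now I'll start the backward turning.

Emit:
carry_out:
  moves:
    - {"dx": 0.0, "dy": 0.004, "dz": 0.0, "twist": -4.0}
    - {"dx": 0.0005, "dy": 0.008, "dz": 0.0, "twist": -8.0}
    - {"dx": 0.001, "dy": 0.012, "dz": 0.0, "twist": -12.0}
    - {"dx": 0.002, "dy": 0.016, "dz": 0.0, "twist": -16.0}
    - {"dx": 0.0035, "dy": 0.02, "dz": 0.0, "twist": -20.0}

```text
t: 4.75
eef_pos: [549.5, -108.8, 215.1]
tcp_rot: [3.141, 0.0, 2.427]
ft_force: [-0.3, -0.4, 0.1]
opening: 0.186
```

Emit:
carry_out:
  moves:
    - {"dx": 0, "dy": 0, "dz": 0, "twist": 0}
    - {"dx": 0, "dy": 0, "dz": 0, "twist": 0}
    - {"dx": 0, "dy": 0, "dz": 0, "twist": 0}

```text
t: 5.05
eef_pos: [549.2, -109.0, 214.9]
tcp_rot: [3.141, 0.0, 2.422]
ft_force: [-0.6, -0.7, -0.9]
opening: 0.188
```

```bash
cat >> h.py <<'E'
def mon(A=(506,-71),zr=(165,205),pz=None):
    s=state(); print('t',s['t'],'eef',s['eef_pos'].round(1),'yaw',round(np.degrees(s['tcp_rot'][2]),1),'F',s['ft_force'].round(1),'open',round(s['opening']*95.1,1),'j6',round(np.degrees(s['joints'][5])))
    p,w=cloud('wrist'); r=np.hypot(w[...,0]-A[0],w[...,1]-A[1])
    m=(r<70)&(r>22)&(w[...,2]>zr[0])&(w[...,2]<zr[1]); z=np.median(w[m][:,2])
    m2=(r<70)&(r>22)&(abs(w[...,2]-z)<4); z=np.mean(w[m2][:,2])
    print('disc top z',round(float(z),2),m2.sum())
    for a,px,q in pegs(w,z+44,z+62,A):
        if a>150: print('  peg',a,px,q,'ang',round(np.degrees(np.arctan2(q[1]-A[1],q[0]-A[0])),1),'r',round(np.hypot(q[1]-A[1],q[0]-A[0]),1))
    return p,w
E
python3 - <<'E'
from h import *
mon()
from plan import *
plan(arc(506,-71,57.8,-41,-21,5,214.8,214.8,138.9,158.9))
E
```

```text
t 5.05 eef [ 549.2 -109.   214.9] yaw 138.8 F [-0.6 -0.7 -0.9] open 17.9 j6 -67
disc top z 193.91 28426
  peg 781 [211.4  58. ] [449.3 -68.9 249.4] ang 177.9 r 56.7
  peg 688 [392.4 129.1] [535.  -22.3 249.5] ang 59.2 r 56.7
  peg 415 [248.6 239.1] [ 531.  -120.1  249.3] ang -63.0 r 55.1
[{"dx": 0.0, "dy": 0.004, "dz": 0.0, "twist": -4.0}, {"dx": 0.0005, "dy": 0.008, "dz": 0.0, "twist": -8.0}, {"dx": 0.001, "dy": 0.012, "dz": 0.0, "twist": -12.0}, {"dx": 0.002, "dy": 0.016, "dz": 0.0, "twist": -16.0}, {"dx": 0.0035, "dy": 0.0195, "dz": 0.0, "twist": -20.0}]
end [559.8  -91.77 214.8  158.9 ]
```

The tier did not move: the peg is still at -61 degrees and the fingers went past it. I'll check where the fingertips really are.

```bash
python3 - <<'E'
from h import *
import json
json.dump([549.6,-108.8,214.8,138.9],open('cmd.json','w'))
p,w=cloud('wrist')
m=(p.max(2)<60)&np.isfinite(w[...,2])
v,u=np.where(m)
for r in range(215,300,8):
    k=np.where(m[r])[0]
    for a in np.split(k,np.where(np.diff(k)>1)[0]+1):
        if len(a)>3: print(r,a[0],a[-1],w[r,a[len(a)//2]].round(0),end=' | ')
    print()
p,w=cloud('side'); cv2.imwrite('pics/s4.png',cv2.resize(p[130:290,190:390,::-1],None,fx=4,fy=3.75))
E
```

```text
239 261 264 [ 533. -109.  263.] | 239 303 308 [547. -92. 263.] | 
247 254 263 [ 532. -111.  272.] | 247 307 316 [549. -91. 273.] | 
255 250 262 [ 531. -111.  282.] | 255 307 313 [548. -92. 282.] | 255 317 320 [551. -89. 282.] | 
263 5 8 [ 470. -147.  336.] | 263 22 26 [ 474. -142.  338.] | 263 32 39 [ 475. -142.  334.] | 263 208 211 [ 509. -102.  337.] | 263 218 224 [511. -99. 337.] | 263 226 244 [514. -97. 337.] | 263 246 267 [ 532. -110.  291.] | 263 303 321 [548. -92. 290.] | 263 324 329 [530. -76. 338.] | 263 335 338 [533. -74. 338.] | 
271 0 28 [ 474. -143.  340.] | 271 30 34 [ 477. -144.  336.] | 271 36 42 [ 478. -144.  334.] | 271 200 210 [ 508. -102.  343.] | 271 212 215 [ 510. -100.  343.] | 271 217 220 [511. -99. 343.] | 271 224 229 [512. -97. 344.] | 271 231 242 [514. -95. 343.] | 271 244 267 [ 532. -110.  297.] | 271 309 319 [549. -92. 297.] | 271 321 324 [530. -78. 341.] | 271 326 345 [532. -75. 343.] | 271 347 360 [535. -72. 342.] | 271 366 370 [537. -69. 343.] | 271 372 376 [539. -67. 342.] | 271 383 387 [540. -65. 343.] | 271 542 559 [572. -31. 341.] | 
279 0 9 [ 475.
[... 178 characters left out ...]
] | 279 207 243 [512. -97. 347.] | 279 252 266 [ 535. -110.  301.] | 279 304 318 [547. -93. 304.] | 279 326 382 [535. -72. 347.] | 279 388 391 [540. -65. 348.] | 279 404 407 [544. -62. 347.] | 279 531 534 [577. -34. 335.] | 279 536 559 [574. -33. 341.] | 
287 0 37 [ 478. -145.  342.] | 287 39 45 [ 481. -149.  333.] | 287 160 165 [ 503. -108.  351.] | 287 174 242 [510. -99. 352.] | 287 253 258 [ 533. -109.  311.] | 287 262 265 [ 542. -115.  293.] | 287 304 308 [550. -98. 301.] | 287 311 317 [547. -92. 311.] | 287 328 386 [534. -72. 352.] | 287 388 397 [540. -65. 352.] | 287 399 412 [542. -63. 351.] | 287 525 559 [576. -35. 339.] | 
295 211 214 [511. -98. 355.] | 295 367 370 [537. -71. 353.] |
```

View pics/s4.png

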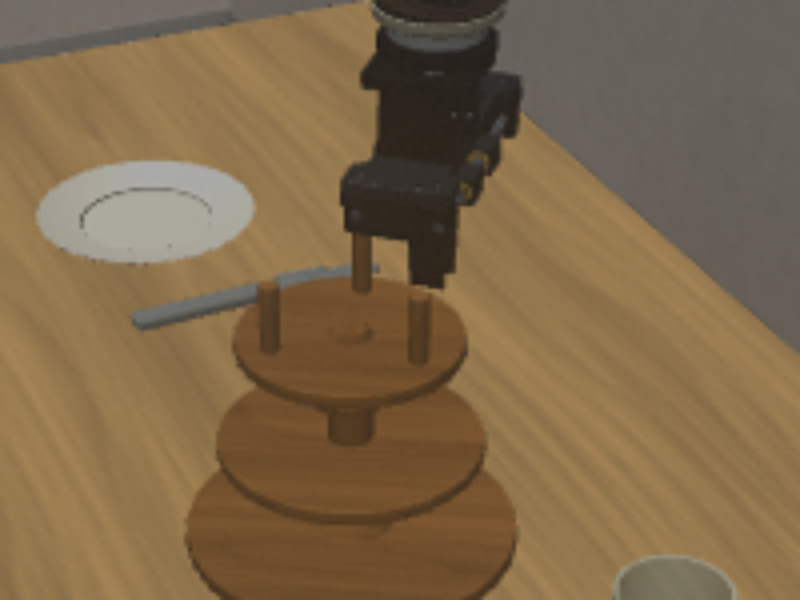

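The side view shows the fingertips near crop (430,285), at about peg-top height. They are roughly 40 mm above the reported TCP, so they passed over the peg. I'll check this with the side projection and go back over the peg.

```bash
python3 - <<'E'
from h import *
i=camera_info('side')
for z in (215,235,245,255,265):
    c=i['R']@[549.4,-109,z]+i['t']; q=i['mtx']@c; print(z,(q[:2]/q[2]).round(1))
print(state()['opening'])
from plan import *
plan(arc(506,-71,57.8,-41,-61,5,214.8,214.8,138.9,118.9))
E
```

```text
215 [297.2 216.6]
235 [297.4 210.3]
245 [297.4 207.1]
255 [297.5 203.9]
265 [297.5 200.7]
0.18956611558044364
[{"dx": 0.0, "dy": -0.004, "dz": 0.0, "twist": 4.0}, {"dx": 0.0005, "dy": -0.008, "dz": 0.0, "twist": 8.0}, {"dx": 0.001, "dy": -0.012, "dz": 0.0, "twist": 12.0}, {"dx": 0.002, "dy": -0.016, "dz": 0.0, "twist": 16.0}, {"dx": 0.0035, "dy": -0.02, "dz": 0.0, "twist": 20.0}]
end [ 533.82 -121.57  214.8   118.9 ]
```

Emit:
carry_out:
  moves:
    - {"dx": 0.0, "dy": -0.004, "dz": 0.0, "twist": 4.0}
    - {"dx": 0.0005, "dy": -0.008, "dz": 0.0, "twist": 8.0}
    - {"dx": 0.001, "dy": -0.012, "dz": 0.0, "twist": 12.0}
    - {"dx": 0.002, "dy": -0.016, "dz": 0.0, "twist": 16.0}
    - {"dx": 0.0035, "dy": -0.02, "dz": 0.0, "twist": 20.0}
  grip: 0.03

```text
t: 5.7
eef_pos: [533.4, -121.8, 214.7]
tcp_rot: [3.141, -0.0, 2.071]
ft_force: [1.1, 0.0, -0.1]
opening: 0.315
```

Emit:
carry_out:
  moves:
    - {"dx": 0, "dy": 0, "dz": 0, "twist": 0}
    - {"dx": 0, "dy": 0, "dz": 0, "twist": 0}
    - {"dx": 0, "dy": 0, "dz": 0.005, "twist": 0}
    - {"dx": 0, "dy": 0, "dz": 0.01, "twist": 0}
    - {"dx": 0, "dy": 0, "dz": 0.015, "twist": 0}

```text
t: 6.2
eef_pos: [533.5, -121.5, 199.0]
tcp_rot: [-3.141, -0.0, 2.076]
ft_force: [1.0, -0.5, -0.2]
opening: 0.315
```

```bash
python3 - <<'E'
from h import *
p,w=mon(); cv2.imwrite('pics/wr5.png',p[:,:,::-1])
E
```

```text
t 6.2 eef [ 533.5 -121.5  199. ] yaw 118.9 F [ 1.  -0.5 -0.2] open 29.9 j6 -49
disc top z 193.21 32568
  peg 903 [179.3  88. ] [449.3 -68.6 248.8] ang 177.6 r 56.8
  peg 900 [393.2  89.7] [534.8 -22.2 248.8] ang 59.5 r 56.7
  peg 256 [252.7 249. ] [ 514.2 -120.6  247.7] ang -80.6 r 50.3
  peg 254 [316.4 248.5] [ 543.5 -104.5  248. ] ang -41.8 r 50.3
  peg 668 [284.8 258.4] [ 532.3 -119.5  248.5] ang -61.5 r 55.2
```

View pics/wr5.png

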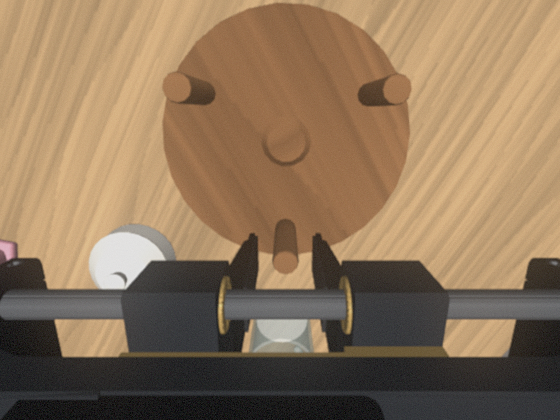

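The wrist view shows the peg top at (286,262), midway between the fingertips at (252,237) and (317,237). Alignment is good but the fingers are only just level with the peg top. I'll go another 26 mm down and then narrow to 18 mm.

Emit:
carry_out:
  moves:
    - {"dx": 0, "dy": 0, "dz": 0.008, "twist": 0}
    - {"dx": 0, "dy": 0, "dz": 0.016, "twist": 0}
    - {"dx": 0, "dy": 0, "dz": 0.022, "twist": 0}
    - {"dx": 0, "dy": 0, "dz": 0.026, "twist": 0}
    - {"dx": 0, "dy": 0, "dz": 0.026, "twist": 0}

```text
t: 6.75
eef_pos: [533.3, -121.5, 173.1]
tcp_rot: [-3.141, -0.001, 2.075]
ft_force: [0.3, 0.3, -0.5]
opening: 0.316
```

Emit:
carry_out:
  moves:
    - {"dx": 0, "dy": 0, "dz": 0, "twist": 0}
    - {"dx": 0, "dy": 0, "dz": 0, "twist": 0}
    - {"dx": 0, "dy": 0, "dz": 0, "twist": 0}
  grip: 0.018

```text
t: 7.05
eef_pos: [533.7, -121.7, 174.0]
tcp_rot: [3.141, 0.0, 2.075]
ft_force: [0.4, -0.6, -0.4]
opening: 0.195
```

Emit:
carry_out:
  moves:
    - {"dx": 0.0, "dy": 0.004, "dz": 0.0, "twist": -4.0}
    - {"dx": 0.0005, "dy": 0.008, "dz": 0.0, "twist": -8.0}
    - {"dx": 0.001, "dy": 0.012, "dz": 0.0, "twist": -12.0}
    - {"dx": 0.002, "dy": 0.016, "dz": 0.0, "twist": -16.0}
    - {"dx": 0.0035, "dy": 0.02, "dz": 0.0, "twist": -20.0}

```text
t: 7.55
eef_pos: [549.5, -109.3, 174.1]
tcp_rot: [-3.141, 0.001, 2.427]
ft_force: [-1.8, -2.8, 2.6]
opening: 0.19
```

```bash
python3 - <<'E'
from h import *
import json
mon()
json.dump([549.6,-108.8,173.8,138.9],open('cmd.json','w'))
from plan import *
plan(arc(506,-71,57.8,-41,-21,5,173.8,173.8,138.9,158.9))
E
```

```text
t 7.55 eef [ 549.5 -109.3  174.1] yaw 139.0 F [-1.8 -2.8  2.6] open 18.1 j6 -67
disc top z 194.28 41245
  peg 1350 [161.8  77.8] [452.1 -86.  249.7] ang -164.4 r 55.9
  peg 1327 [415.7  90.7] [518.6 -15.6 249.9] ang 77.2 r 56.8
  peg 1030 [272.1 272.2] [ 542.8 -109.1  248.8] ang -46.0 r 53.0
  peg 360 [311.5 264.1] [549.1 -91.7 247. ] ang -25.7 r 47.8
[{"dx": 0.0, "dy": 0.004, "dz": 0.0, "twist": -4.0}, {"dx": 0.0005, "dy": 0.008, "dz": 0.0, "twist": -8.0}, {"dx": 0.001, "dy": 0.012, "dz": 0.0, "twist": -12.0}, {"dx": 0.002, "dy": 0.016, "dz": 0.0, "twist": -16.0}, {"dx": 0.0035, "dy": 0.0195, "dz": 0.0, "twist": -20.0}]
end [559.78 -91.8  173.8  158.9 ]
```

The tier turned about 18 degrees, so the push works. I'll continue in 20-degree steps and check for the drop after each.

Emit:
carry_out:
  moves:
    - {"dx": 0.0, "dy": 0.004, "dz": 0.0, "twist": -4.0}
    - {"dx": 0.0005, "dy": 0.008, "dz": 0.0, "twist": -8.0}
    - {"dx": 0.001, "dy": 0.012, "dz": 0.0, "twist": -12.0}
    - {"dx": 0.002, "dy": 0.016, "dz": 0.0, "twist": -16.0}
    - {"dx": 0.0035, "dy": 0.0195, "dz": 0.0, "twist": -20.0}

```text
t: 8.1
eef_pos: [559.7, -92.1, 174.0]
tcp_rot: [-3.141, 0.001, 2.774]
ft_force: [0.3, -1.3, -0.8]
opening: 0.194
```

```bash
python3 - <<'E'
from h import *
mon()
from plan import *
plan(arc(506,-71,57.8,-21,-1,5,173.8,173.8,158.9,178.9))
E
```

```text
t 8.1 eef [559.7 -92.1 174. ] yaw 159.0 F [ 0.3 -1.3 -0.8] open 18.4 j6 -85
disc top z 194.42 41352
  peg 1344 [161.3  78.7] [ 460.4 -103.5  249.9] ang -144.5 r 56.0
  peg 1339 [415.5  91. ] [499.  -14.7 250. ] ang 97.1 r 56.7
  peg 1004 [272.  272.4] [553.4 -94.7 248.7] ang -26.6 r 53.0
  peg 356 [311.4 264.3] [553.5 -76.1 247.1] ang -6.1 r 47.8
[{"dx": 0.0, "dy": 0.004, "dz": 0.0, "twist": -4.0}, {"dx": 0.0005, "dy": 0.008, "dz": 0.0, "twist": -8.0}, {"dx": 0.001, "dy": 0.012, "dz": 0.0, "twist": -12.0}, {"dx": 0.002, "dy": 0.016, "dz": 0.0, "twist": -16.0}, {"dx": 0.0035, "dy": 0.02, "dz": 0.0, "twist": -20.0}]
end [563.72 -71.89 173.8  178.9 ]
```

Emit:
carry_out:
  moves:
    - {"dx": 0.0, "dy": 0.004, "dz": 0.0, "twist": -4.0}
    - {"dx": 0.0005, "dy": 0.008, "dz": 0.0, "twist": -8.0}
    - {"dx": 0.001, "dy": 0.012, "dz": 0.0, "twist": -12.0}
    - {"dx": 0.002, "dy": 0.016, "dz": 0.0, "twist": -16.0}
    - {"dx": 0.0035, "dy": 0.02, "dz": 0.0, "twist": -20.0}

```text
t: 8.65
eef_pos: [563.6, -72.2, 173.8]
tcp_rot: [-3.141, 0.0, 3.122]
ft_force: [0.3, -1.7, -0.5]
opening: 0.187
```

```bash
python3 - <<'E'
from h import *
mon()
from plan import *
plan(arc(506,-71,57.8,-1,19,5,173.8,173.8,178.9,198.9))
E
```

```text
t 8.65 eef [563.6 -72.2 173.8] yaw 178.9 F [ 0.3 -1.7 -0.5] open 17.7 j6 -103
disc top z 185.65 38019
  peg 1171 [167.6  81.5] [ 474.7 -117.2  241.1] ang -124.1 r 55.8
  peg 1155 [406.4  91.7] [480.1 -20.5 241.2] ang 117.2 r 56.8
  peg 347 [310.3 258.2] [552.2 -59.3 239.5] ang 14.2 r 47.7
  peg 1129 [273.7 268.3] [559.3 -75.8 241. ] ang -5.1 r 53.5
[{"dx": 0.0, "dy": 0.004, "dz": 0.0, "twist": -4.0}, {"dx": 0.0005, "dy": 0.008, "dz": 0.0, "twist": -8.0}, {"dx": 0.001, "dy": 0.012, "dz": 0.0, "twist": -12.0}, {"dx": 0.002, "dy": 0.016, "dz": 0.0, "twist": -16.0}, {"dx": 0.0035, "dy": 0.0195, "dz": 0.0, "twist": -20.0}]
end [560.59 -52.32 173.8  198.9 ]
```

The disc fell from 194.4 to 185.7, so the tier has dropped into the thread. I'll hold to confirm it and plan the forward turn: a loose push with the wrist following for 230 degrees, then a tight grip for the rest.

Emit:
carry_out:
  moves:
    - {"dx": 0, "dy": 0, "dz": 0, "twist": 0}
    - {"dx": 0, "dy": 0, "dz": 0, "twist": 0}
    - {"dx": 0, "dy": 0, "dz": 0, "twist": 0}

```text
t: 9.0
eef_pos: [563.4, -72.1, 173.7]
tcp_rot: [3.141, 0.0, 3.12]
ft_force: [-0.5, -0.5, 0.5]
opening: 0.188
```

```bash
python3 - <<'E'
from h import *
mon()
for n in('side','top'):
    p,w=cloud(n); r=np.hypot(w[...,0]-506,w[...,1]+71); m=(r<65)&(r>25)&(abs(w[...,2]-188)<12)
    print(n,np.median(w[m][:,2]))
    f=np.load(n+'0.npz');p,w=cloud(n,f['p'],f['d']); r=np.hypot(w[...,0]-506,w[...,1]+71); m=(r<65)&(r>25)&(abs(w[...,2]-194)<12); print(' before',np.median(w[m][:,2]))
import json
json.dump([563.7,-71.9,173.8,178.9],open('cmd.json','w'))
from plan import *
plan(arc(506,-71,57.8,-1,-116,15,173.3,170.3,178.9,63.9))
E
```

```text
t 9.0 eef [563.4 -72.1 173.7] yaw 178.8 F [-0.5 -0.5  0.5] open 17.8 j6 -103
disc top z 185.56 38057
  peg 1167 [166.1  83.8] [ 475.3 -117.8  241. ] ang -123.3 r 56.0
  peg 1152 [405.  90.] [479.6 -21.  241.1] ang 117.8 r 56.5
  peg 353 [310.2 258.3] [552.1 -59.7 239.3] ang 13.8 r 47.5
  peg 1136 [274.4 268.5] [559.4 -75.8 240.9] ang -5.1 r 53.6
side 188.33438911465657
 before 196.46261351985203
top 187.72439911442362
 before 195.43190767997172
[{"dx": 0.0005, "dy": -0.008, "dz": 0.0005, "twist": 7.5}, {"dx": 0.002, "dy": -0.0155, "dz": 0.001, "twist": 15.5}, {"dx": 0.0045, "dy": -0.0225, "dz": 0.001, "twist": 23.0}, {"dx": 0.008, "dy": -0.0295, "dz": 0.0015, "twist": 30.5}, {"dx": 0.0125, "dy": -0.036, "dz": 0.0015, "twist": 38.5}]
[{"dx": 0.0005, "dy": -0.0075, "dz": 0.0, "twist": 7.5}, {"dx": 0.002, "dy": -0.015, "dz": 0.0005, "twist": 15.0}, {"dx": 0.0045, "dy": -0.0225, "dz": 0.0005, "twist": 23.0}, {"dx": 0.008, "dy": -0.0295, "dz": 0.001, "twist": 30.5}, {"dx": 0.012, "dy": -0.036, "dz": 0.001, "twist": 38.0}]
[{"dx": 0.001, "dy": -0.0075, "dz": 0.0, "twist": 8.0}, {"dx": 0.0025, "dy": -0.015, "dz": 0.0005, "twist": 15.5}, {"dx": 0.005, "dy": -0.0225, "dz": 0.0005, "twist": 23.0}, {"dx": 0.0085, "dy": -0.0295, "dz": 0.001, "twist": 31.0}, {"dx": 0.013, "dy": -0.0355, "dz": 0.001, "twist": 38.5}]
end [ 480.85 -122.67  170.3    63.9 ]
```

The drop is confirmed in three views, about 9 mm, and it was held for over 0.2 s. Now the forward turn.

Emit:
carry_out:
  moves:
    - {"dx": 0.0005, "dy": -0.008, "dz": 0.0005, "twist": 7.5}
    - {"dx": 0.002, "dy": -0.0155, "dz": 0.001, "twist": 15.5}
    - {"dx": 0.0045, "dy": -0.0225, "dz": 0.001, "twist": 23.0}
    - {"dx": 0.008, "dy": -0.0295, "dz": 0.0015, "twist": 30.5}
    - {"dx": 0.0125, "dy": -0.036, "dz": 0.0015, "twist": 38.5}

```text
t: 9.65
eef_pos: [550.3, -107.7, 172.2]
tcp_rot: [3.141, -0.0, 2.444]
ft_force: [0.2, 3.0, 0.8]
opening: 0.19
```

```bash
python3 - <<'E'
from h import *
mon()
E
```

```text
t 9.65 eef [ 550.3 -107.7  172.2] yaw 140.0 F [0.2 3.  0.8] open 18.1 j6 -68
disc top z 184.47 38122
  peg 1170 [401.6  80.8] [513.  -15.1 240.1] ang 82.9 r 56.3
  peg 1150 [161.9  91.9] [453.2 -91.7 240. ] ang -158.6 r 56.7
  peg 346 [258.6 258.3] [ 532.8 -110.8  238.1] ang -56.0 r 48.0
  peg 1124 [295.7 268.4] [ 549.2 -102.8  239.7] ang -36.4 r 53.6
```

It turned 35 degrees forward and sank 1.1 mm, so the thread has caught.

Emit:
carry_out:
  moves:
    - {"dx": 0.0005, "dy": -0.0075, "dz": 0.0, "twist": 7.5}
    - {"dx": 0.002, "dy": -0.015, "dz": 0.0005, "twist": 15.0}
    - {"dx": 0.0045, "dy": -0.0225, "dz": 0.0005, "twist": 23.0}
    - {"dx": 0.008, "dy": -0.0295, "dz": 0.001, "twist": 30.5}
    - {"dx": 0.012, "dy": -0.036, "dz": 0.001, "twist": 38.0}

```text
t: 10.2
eef_pos: [518.1, -127.8, 171.2]
tcp_rot: [3.141, -0.0, 1.784]
ft_force: [1.8, 1.9, -1.0]
opening: 0.187
```

Emit:
carry_out:
  moves:
    - {"dx": 0.001, "dy": -0.0075, "dz": 0.0, "twist": 8.0}
    - {"dx": 0.0025, "dy": -0.015, "dz": 0.0005, "twist": 15.5}
    - {"dx": 0.005, "dy": -0.0225, "dz": 0.0005, "twist": 23.0}
    - {"dx": 0.0085, "dy": -0.0295, "dz": 0.001, "twist": 31.0}
    - {"dx": 0.013, "dy": -0.0355, "dz": 0.001, "twist": 38.5}

```text
t: 10.7
eef_pos: [480.8, -122.9, 170.4]
tcp_rot: [3.14, -0.0, 1.112]
ft_force: [1.8, -1.8, -0.6]
opening: 0.19
```

```bash
python3 - <<'E'
from h import *
mon()
from plan import *
plan(arc(506,-71,57.8,-116,-231,15,170.3,167.3,63.9,-51.1))
E
```

```text
t 10.7 eef [ 480.8 -122.9  170.4] yaw 63.7 F [ 1.8 -1.8 -0.6] open 18.0 j6 4
disc top z 182.39 38138
  peg 1182 [401.5  79.6] [561.2 -64.  237.9] ang 7.2 r 55.6
  peg 1166 [162.1  90.6] [472.9 -24.1 238. ] ang 125.2 r 57.4
  peg 341 [258.6 258.1] [ 472.9 -106.1  236.3] ang -133.3 r 48.2
  peg 1143 [295.6 267.9] [ 484.8 -119.1  237.7] ang -113.8 r 52.6
[{"dx": 0.0, "dy": -0.008, "dz": 0.0, "twist": 7.5}, {"dx": 0.0015, "dy": -0.0155, "dz": 0.0005, "twist": 15.5}, {"dx": 0.004, "dy": -0.0225, "dz": 0.0005, "twist": 23.0}, {"dx": 0.0075, "dy": -0.0295, "dz": 0.001, "twist": 30.5}, {"dx": 0.012, "dy": -0.036, "dz": 0.001, "twist": 38.5}]
[{"dx": 0.0005, "dy": -0.0075, "dz": 0.0, "twist": 7.5}, {"dx": 0.002, "dy": -0.0155, "dz": 0.0005, "twist": 15.0}, {"dx": 0.0045, "dy": -0.0225, "dz": 0.0005, "twist": 23.0}, {"dx": 0.008, "dy": -0.0295, "dz": 0.001, "twist": 30.5}, {"dx": 0.0125, "dy": -0.036, "dz": 0.001, "twist": 38.0}]
[{"dx": 0.0005, "dy": -0.0075, "dz": 0.0, "twist": 8.0}, {"dx": 0.002, "dy": -0.015, "dz": 0.0005, "twist": 15.5}, {"dx": 0.0045, "dy": -0.0225, "dz": 0.0005, "twist": 23.0}, {"dx": 0.008, "dy": -0.0295, "dz": 0.001, "twist": 31.0}, {"dx": 0.0125, "dy": -0.0355, "dz": 0.001, "twist": 38.5}]
end [469.6  -26.25 167.3  -51.1 ]
```

Emit:
carry_out:
  moves:
    - {"dx": 0.0, "dy": -0.008, "dz": 0.0, "twist": 7.5}
    - {"dx": 0.0015, "dy": -0.0155, "dz": 0.0005, "twist": 15.5}
    - {"dx": 0.004, "dy": -0.0225, "dz": 0.0005, "twist": 23.0}
    - {"dx": 0.0075, "dy": -0.0295, "dz": 0.001, "twist": 30.5}
    - {"dx": 0.012, "dy": -0.036, "dz": 0.001, "twist": 38.5}

```text
t: 11.25
eef_pos: [453.9, -96.3, 169.4]
tcp_rot: [3.141, -0.001, 0.442]
ft_force: [1.7, -0.7, -0.7]
opening: 0.193
```

Emit:
carry_out:
  moves:
    - {"dx": 0.0005, "dy": -0.0075, "dz": 0.0, "twist": 7.5}
    - {"dx": 0.002, "dy": -0.0155, "dz": 0.0005, "twist": 15.0}
    - {"dx": 0.0045, "dy": -0.0225, "dz": 0.0005, "twist": 23.0}
    - {"dx": 0.008, "dy": -0.0295, "dz": 0.001, "twist": 30.5}
    - {"dx": 0.0125, "dy": -0.036, "dz": 0.001, "twist": 38.0}

```text
t: 11.75
eef_pos: [449.5, -58.2, 168.3]
tcp_rot: [3.141, -0.0, -0.221]
ft_force: [-0.0, -3.1, 0.2]
opening: 0.188
```

Emit:
carry_out:
  moves:
    - {"dx": 0.0005, "dy": -0.0075, "dz": 0.0, "twist": 8.0}
    - {"dx": 0.002, "dy": -0.015, "dz": 0.0005, "twist": 15.5}
    - {"dx": 0.0045, "dy": -0.0225, "dz": 0.0005, "twist": 23.0}
    - {"dx": 0.008, "dy": -0.0295, "dz": 0.001, "twist": 31.0}
    - {"dx": 0.0125, "dy": -0.0355, "dz": 0.001, "twist": 38.5}

```text
t: 12.25
eef_pos: [469.3, -26.1, 167.2]
tcp_rot: [3.141, 0.001, -0.893]
ft_force: [-2.6, -0.9, 0.7]
opening: 0.19
```

```bash
python3 - <<'E'
from h import *
mon()
print(state()['joints'])
E
```

```text
t 12.25 eef [469.3 -26.1 167.2] yaw -51.2 F [-2.6 -0.9  0.7] open 18.1 j6 130
disc top z 179.22 38356
  peg 1177 [399.8  77.3] [ 489.  -124.   234.7] ang -107.8 r 55.7
  peg 1158 [160.4  90.8] [561.7 -59.8 234.8] ang 11.4 r 56.8
  peg 346 [258.8 258.2] [486.3 -25.7 232.7] ang 113.5 r 49.4
  peg 1149 [295.6 267.5] [468.3 -30.8 234.6] ang 133.2 r 55.1
[-1.95014246e-01  2.82363462e-01  1.93251514e+00  1.06253189e-04
  9.26905065e-01  2.27652297e+00]
```

The tier has turned 225 degrees and sunk 6.3 mm, matching 10 mm a turn. Now I'll grip the peg tightly and take it round the remaining 124 degrees with the wrist angle fixed.

Emit:
carry_out:
  moves:
    - {"dx": 0, "dy": 0, "dz": 0, "twist": 0}
    - {"dx": 0, "dy": 0, "dz": 0, "twist": 0}
    - {"dx": 0, "dy": 0, "dz": 0, "twist": 0}
    - {"dx": 0, "dy": 0, "dz": 0, "twist": 0}
    - {"dx": 0, "dy": 0, "dz": 0, "twist": 0}
  grip: 0.0

```text
t: 12.8
eef_pos: [469.3, -26.3, 167.3]
tcp_rot: [-3.141, 0.0, -0.891]
ft_force: [-0.6, 1.6, 1.0]
opening: 0.143
```

```bash
python3 - <<'E'
from h import *
mon(); print(state()['moment'])
from plan import *
plan(arc(506,-71,57.8,-231,-355,20,167.3,163.8,-51.1,-51.1))
E
```

```text
t 12.8 eef [469.3 -26.3 167.3] yaw -51.1 F [-0.6  1.6  1. ] open 13.6 j6 130
disc top z 179.23 38319
  peg 1169 [401.9  82.8] [ 486.9 -123.4  234.7] ang -110.0 r 55.8
  peg 1176 [162.3  86.3] [561.6 -61.5 234.8] ang 9.7 r 56.4
  peg 1471 [284.5 265.3] [470.5 -28.7 234.5] ang 130.0 r 55.2
[0.34518767 0.2986868  0.05956616]
[{"dx": 0.0, "dy": -0.0065, "dz": 0.0, "twist": 0.0}, {"dx": 0.001, "dy": -0.0125, "dz": 0.0005, "twist": 0.0}, {"dx": 0.003, "dy": -0.0185, "dz": 0.0005, "twist": 0.0}, {"dx": 0.005, "dy": -0.0245, "dz": 0.0005, "twist": 0.0}, {"dx": 0.008, "dy": -0.03, "dz": 0.001, "twist": 0.0}]
[{"dx": 0.0035, "dy": -0.005, "dz": 0.0, "twist": 0.0}, {"dx": 0.0075, "dy": -0.01, "dz": 0.0, "twist": 0.0}, {"dx": 0.012, "dy": -0.014, "dz": 0.0005, "twist": 0.0}, {"dx": 0.017, "dy": -0.018, "dz": 0.0005, "twist": 0.0}, {"dx": 0.0225, "dy": -0.021, "dz": 0.001, "twist": 0.0}]
[{"dx": 0.0055, "dy": -0.003, "dz": 0.0, "twist": 0.0}, {"dx": 0.0115, "dy": -0.005, "dz": 0.0, "twist": 0.0}, {"dx": 0.0175, "dy": -0.006, "dz": 0.0005, "twist": 0.0}, {"dx": 0.024, "dy": -0.007, "dz": 0.0005, "twist": 0.0}, {"dx": 0.03, "dy": -0.007, "dz": 0.0005, "twist": 0.0}]
[{"dx": 0.0065, "dy": 0.0005, "dz": 0.0005, "twist": 0.0}, {"dx": 0.0125, "dy": 0.002, "dz": 0.0005, "twist": 0.0}, {"dx": 0.0185, "dy": 0.004, "dz": 0.0005, "twist": 0.0}, {"dx": 0.024, "dy": 0.0065, "dz": 0.001, "twist": 0.0}, {"dx": 0.0295, "dy": 0.01, "dz": 0.001, "twist": 0.0}]
end [563.47 -66.15 163.8  -51.1 ]
```

Gripped: opening 13.6 mm on the 14 mm peg, with small forces.

Emit:
carry_out:
  moves:
    - {"dx": 0.0, "dy": -0.0065, "dz": 0.0, "twist": 0.0}
    - {"dx": 0.001, "dy": -0.0125, "dz": 0.0005, "twist": 0.0}
    - {"dx": 0.003, "dy": -0.0185, "dz": 0.0005, "twist": 0.0}
    - {"dx": 0.005, "dy": -0.0245, "dz": 0.0005, "twist": 0.0}
    - {"dx": 0.008, "dy": -0.03, "dz": 0.001, "twist": 0.0}

```text
t: 13.35
eef_pos: [497.5, -14.5, 165.9]
tcp_rot: [3.139, -0.0, -0.892]
ft_force: [-4.6, -6.8, -2.1]
opening: 0.138
```

```bash
python3 - <<'E'
from h import *
mon(); print(state()['moment'])
E
```

```text
t 13.35 eef [497.5 -14.5 165.9] yaw -51.1 F [-4.6 -6.8 -2.1] open 13.2 j6 132
disc top z 178.26 36556
  peg 1091 [282.   52.2] [560.9 -89.8 234. ] ang -18.9 r 58.0
  peg 1142 [477.8 171. ] [ 465.  -106.6  233.5] ang -139.0 r 54.3
  peg 1416 [284.8 266.1] [499.2 -16.6 233.5] ang 97.1 r 54.8
[-1.16426071  0.34366807 -0.08742913]
```

The tier follows, forces stay low, and it keeps sinking with the turn. Continuing.

Emit:
carry_out:
  moves:
    - {"dx": 0.0035, "dy": -0.005, "dz": 0.0, "twist": 0.0}
    - {"dx": 0.0075, "dy": -0.01, "dz": 0.0, "twist": 0.0}
    - {"dx": 0.012, "dy": -0.014, "dz": 0.0005, "twist": 0.0}
    - {"dx": 0.017, "dy": -0.018, "dz": 0.0005, "twist": 0.0}
    - {"dx": 0.0225, "dy": -0.021, "dz": 0.001, "twist": 0.0}

```text
t: 13.9
eef_pos: [527.6, -17.8, 164.9]
tcp_rot: [3.14, 0.002, -0.892]
ft_force: [-4.0, 2.4, 2.2]
opening: 0.144
```

Emit:
carry_out:
  moves:
    - {"dx": 0.0055, "dy": -0.003, "dz": 0.0, "twist": 0.0}
    - {"dx": 0.0115, "dy": -0.005, "dz": 0.0, "twist": 0.0}
    - {"dx": 0.0175, "dy": -0.006, "dz": 0.0005, "twist": 0.0}
    - {"dx": 0.024, "dy": -0.007, "dz": 0.0005, "twist": 0.0}
    - {"dx": 0.03, "dy": -0.007, "dz": 0.0005, "twist": 0.0}

```text
t: 14.4
eef_pos: [552.8, -36.6, 164.5]
tcp_rot: [-3.141, 0.001, -0.892]
ft_force: [-1.6, 5.2, 0.3]
opening: 0.145
```

```bash
python3 - <<'E'
from h import *
mon(); print(state()['moment'])
E
```

```text
t 14.4 eef [552.8 -36.6 164.5] yaw -51.1 F [-1.6  5.2  0.3] open 13.7 j6 130
disc top z 176.72 20529
  peg 1126 [470.8 173.2] [ 521.6 -126.9  232. ] ang -74.4 r 58.0
  peg 1235 [284.5 266.6] [553.7 -38.5 231.1] ang 34.3 r 57.7
  peg 380 [449.2 349.8] [457.1 -56.7 225.8] ang 163.7 r 50.9
[ 0.48886603 -0.10568641 -0.05679315]
```

Emit:
carry_out:
  moves:
    - {"dx": 0.0065, "dy": 0.0005, "dz": 0.0005, "twist": 0.0}
    - {"dx": 0.0125, "dy": 0.002, "dz": 0.0005, "twist": 0.0}
    - {"dx": 0.0185, "dy": 0.004, "dz": 0.0005, "twist": 0.0}
    - {"dx": 0.024, "dy": 0.0065, "dz": 0.001, "twist": 0.0}
    - {"dx": 0.0295, "dy": 0.01, "dz": 0.001, "twist": 0.0}

```text
t: 14.95
eef_pos: [567.3, -65.6, 164.9]
tcp_rot: [-3.134, -0.005, -0.893]
ft_force: [15.8, 9.0, 1.1]
opening: 0.142
```

Emit:
carry_out:
  moves:
    - {"dx": 0, "dy": 0, "dz": 0, "twist": 0}
    - {"dx": 0, "dy": 0, "dz": 0, "twist": 0}
    - {"dx": 0, "dy": 0, "dz": 0, "twist": 0}
    - {"dx": 0, "dy": 0, "dz": 0, "twist": 0}
    - {"dx": 0, "dy": 0, "dz": 0, "twist": 0}

```text
t: 15.45
eef_pos: [567.6, -66.3, 165.1]
tcp_rot: [-3.134, -0.007, -0.893]
ft_force: [14.4, 4.6, 0.2]
opening: 0.141
```

```bash
python3 - <<'E'
from h import *
p,w=mon(); s=state(); print(s['moment'],s['qvel'].round(3))
cv2.imwrite('pics/end.png',p[:,:,::-1])
for n in('side','top'):
    p,w=cloud(n); r=np.hypot(w[...,0]-506,w[...,1]+71); m=(r<65)&(r>25)&(abs(w[...,2]-176)<12)
    print(n,np.median(w[m][:,2]),m.sum()); cv2.imwrite(f'pics/end_{n}.png',p[:,:,::-1])
    o=np.load(n+'0.npz')['p']; 
E
```

```text
t 15.45 eef [567.6 -66.3 165.1] yaw -51.2 F [14.4  4.6  0.2] open 13.4 j6 128
disc top z 176.14 14091
  peg 787 [274.8 269.5] [568.7 -64.9 230.2] ang 5.6 r 63.0
  peg 340 [305.3 257.1] [565.2 -80.8 230.4] ang -9.4 r 60.0
  peg 873 [484.2 275.8] [ 492.  -126.1  230.6] ang -104.3 r 56.9
[ 0.97186152 -2.88274962 -0.30064818] [-0.    -0.     0.001 -0.001 -0.001 -0.   ]
side 178.79315689016084 820
top nan 0
  return _methods._mean(a, axis=axis, dtype=dtype,
  ret = ret.dtype.type(ret / rcount)
```

View pics/end_side.png

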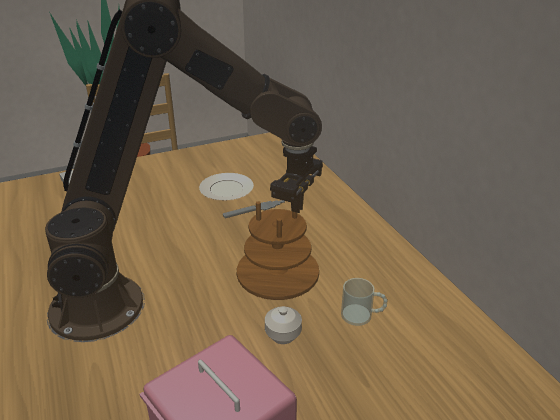

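The side view shows the gripper at the far side of the tier and the other things in place. But the eef is 4 mm off its command with about 15 N, and the other peg at -104 degrees puts mine near 16 degrees, not 5. I'll check the grip close up.

View pics/end.png

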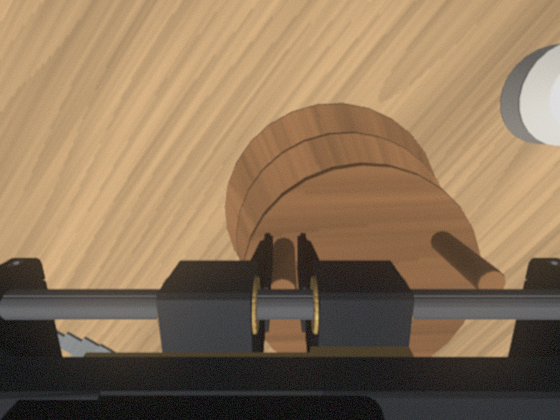

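The wrist view shows the peg at (285,265-290), still between the fingers but slid towards the pads' rear edge; that explains the 15 N and the 10-degree lag. The tier is already about 341 degrees forward, which is in range. I'll open slightly, centre the tool on the peg and grip again.

Emit:
carry_out:
  moves:
    - {"dx": 0, "dy": 0, "dz": 0, "twist": 0}
    - {"dx": 0, "dy": 0, "dz": 0, "twist": 0}
    - {"dx": 0, "dy": 0, "dz": 0, "twist": 0}
    - {"dx": 0, "dy": 0, "dz": 0, "twist": 0}
    - {"dx": 0, "dy": 0, "dz": 0, "twist": 0}
  grip: 0.03

```text
t: 16.1
eef_pos: [563.2, -66.4, 163.7]
tcp_rot: [3.141, 0.0, -0.892]
ft_force: [-0.1, -0.5, 0.0]
opening: 0.315
```

```bash
python3 - <<'E'
from h import *
A=np.array([506,-71])
def angs(P):
    for a,px,q in P: d=q[:2]-A; print('  ',a,px,q,np.degrees(np.arctan2(d[1],d[0])).round(1),np.hypot(*d).round(1))
p,w=mon(); print('wrist tops'); angs(pegs(w,228.5,233,A))
p,w=cloud('side'); print('side'); angs(pegs(w,222,240,A))
f=np.load('side0.npz'); p,w=cloud('side',f['p'],f['d']); print('side at start (59.2,-60.8,179.2)'); angs(pegs(w,240,258,A))
E
```

```text
t 16.1 eef [563.2 -66.4 163.7] yaw -51.1 F [-0.1 -0.5  0. ] open 30.0 j6 128
disc top z 176.0 14418
  peg 415 [247.1 260.2] [583.3 -62.1 229.6] ang 6.6 r 77.8
  peg 410 [322.  260.1] [555.  -85.4 229.8] ang -16.4 r 51.1
  peg 978 [479.5 272.7] [ 491.8 -125.8  230.9] ang -104.5 r 56.6
  peg 570 [275.5 278.1] [565.8 -62.3 230.4] ang 8.3 r 60.4
wrist tops
   102 [246.7 260.8] [583.4 -62.  230.6] 6.6 77.9
   75 [324.6 255.7] [555.6 -86.4 230.9] -17.2 51.9
   21 [316. 273.] [552.8 -77.  230.3] -7.3 47.2
   634 [484.1 276.4] [ 490.1 -125.8  231.6] -106.2 57.1
   356 [275.2 281.8] [565.2 -61.6 231.5] 9.0 59.9
side
   35 [299.7 199.9] [580.2 -59.3 231.8] 9.0 75.1
   30 [257.9 204.1] [467.9 -30.9 231.2] 133.5 55.3
   46 [292.1 206.5] [547.1 -80.  230.2] -12.4 42.1
   27 [279.  220.4] [ 486.6 -128.8  232. ] -108.6 61.0
side at start (59.2,-60.8,179.2)
   27 [280. 192.] [536.  -25.5 249.2] 56.6 54.5
   27 [257.  207.5] [448.6 -73.7 250.2] -177.3 57.5
   32 [294.5 210.5] [ 532.9 -125.   249.3] -63.5 60.3
```

The peg is at about 14 degrees, near (562,-57). That puts the tier about 343 degrees forward of the drop pose and sunk 9.6 mm, which is in range. I'll centre the tool and grip.

Emit:
carry_out:
  moves:
    - {"dx": -0.004, "dy": -0.0025, "dz": 0, "twist": 0}
    - {"dx": -0.008, "dy": -0.005, "dz": 0, "twist": 0}
    - {"dx": -0.008, "dy": -0.005, "dz": 0, "twist": 0}
    - {"dx": -0.008, "dy": -0.005, "dz": 0, "twist": 0}

```text
t: 16.6
eef_pos: [562.1, -56.6, 163.8]
tcp_rot: [-3.142, -0.0, -0.892]
ft_force: [-0.6, -0.1, 0.2]
opening: 0.314
```

Emit:
carry_out:
  moves:
    - {"dx": 0, "dy": 0, "dz": 0, "twist": 0}
    - {"dx": 0, "dy": 0, "dz": 0, "twist": 0}
    - {"dx": 0, "dy": 0, "dz": 0, "twist": 0}
    - {"dx": 0, "dy": 0, "dz": 0, "twist": 0}
    - {"dx": 0, "dy": 0, "dz": 0, "twist": 0}
  grip: 0.0

```text
t: 17.1
eef_pos: [561.8, -57.0, 163.6]
tcp_rot: [3.141, 0.0, -0.892]
ft_force: [-2.7, -1.1, -0.1]
opening: 0.141
```

Emit:
carry_out:
  moves:
    - {"dx": 0, "dy": 0, "dz": 0, "twist": 0}
    - {"dx": 0, "dy": 0, "dz": 0, "twist": 0}
    - {"dx": 0, "dy": 0, "dz": 0, "twist": 0}
    - {"dx": 0, "dy": 0, "dz": 0, "twist": 0}
    - {"dx": 0, "dy": 0, "dz": 0, "twist": 0}

```text
t: 17.6
eef_pos: [561.8, -56.9, 163.6]
tcp_rot: [3.141, 0.0, -0.892]
ft_force: [-3.8, -1.9, 0.0]
opening: 0.14
```

```bash
python3 - <<'E'
from h import *
A=np.array([506,-71])
def angs(P):
    for a,px,q in P: d=q[:2]-A; print('  ',a,px,q,np.degrees(np.arctan2(d[1],d[0])).round(1),np.hypot(*d).round(1))
p,w=mon(); s=state(); print(s['moment'].round(2),s['qvel'].round(3)); angs(pegs(w,228.5,233,A))
cv2.imwrite('pics/end2.png',p[:,:,::-1])
p,w=cloud('side'); print('side'); angs(pegs(w,222,240,A))
E
```

```text
t 17.6 eef [561.8 -56.9 163.6] yaw -51.1 F [-3.8 -1.9  0. ] open 13.3 j6 129
disc top z 176.02 15786
  peg 1051 [492.4 257.7] [ 491.8 -125.4  231. ] ang -104.6 r 56.2
  peg 1480 [284.5 263.7] [564.3 -59.9 231.3] ang 10.8 r 59.3
[-0.34  0.96  0.03] [-0.002 -0.001 -0.001  0.     0.001  0.001]
   696 [497.2 261.1] [ 490.1 -125.5  231.6] -106.3 56.8
   77 [261.4 255.9] [577.2 -58.5 230.9] 10.0 72.3
   75 [307.3 255.8] [560.7 -71.8 230.5] -0.8 54.7
   621 [285.1 272.2] [563.5 -58.9 231.7] 11.9 58.8
side
   57 [293.8 202.7] [557.  -64.  230.3] 7.8 51.5
   29 [257.9 204. ] [467.4 -31.6 232.1] 134.4 55.2
   33 [279.1 221. ] [ 487.2 -129.8  231.4] -107.7 61.7
```

View pics/end2.png

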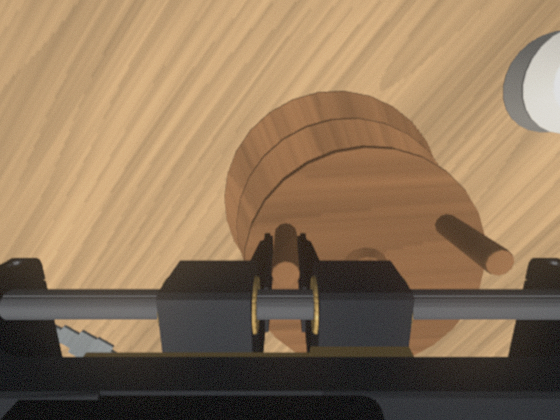

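The wrist view shows the peg at (285,265), centred between the closed fingers. The arm is still, the force is about 4 N and steady, and the tier stayed where it was. Handing in.

```bash
python3 -c "
from cell import *
print(job_done()); s=state(); print(s['t'],s['eef_pos'],s['ft_force'],s['opening'])"
```

```text
the job is handed in; nothing more can be done
None
the job is handed in; nothing more can be done
```

I turned the top tier backward with loose fingers until it dropped into the thread, then forward about one turn. I handed the job in at about 18 s with a peg still gripped; no verdict was given.

**Drop:** the tier fell about 9 mm after roughly 57 degrees of backward turning, and I held it there for over 0.2 s.

**Forward turn:** it went about 343 degrees forward from where I stopped. I estimate tier_turn at 5.0 to 5.4 rad, inside the 4.68 to 6.28 range. It sank 9.6 mm on the way, to an estimated -19.5 mm, which fits 10 mm a turn.

**At hand-in:** the peg was centred between the fingers (opening 13.3 mm on the 14 mm peg). The joints were still and the wrist force was a steady 4 N or so. I did not measure the contact force itself; the gripper's fixed grip is about 30 N. The last side picture, taken just before the regrip, showed the other things in place by eye; I did not measure them.

**What disagreed or failed on the way:**
- **Finger height:** the fingertips in the pictures were about 40 mm above the reported TCP. The first push passed over the peg without touching it, so I lowered the fingers by what the cameras showed.
- **Refused moves:** two move calls were refused for missing keys, and nothing moved.
- **Slipped grip:** during the last 124 degrees, held tightly, the peg slid to the edge of the pads with about 15 N of force. I opened, centred on the peg and gripped again; the tier angle did not change.

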